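# Close and lock the gear cover of a tube shaker

### The job

The gears of the tube shaker have been checked: lower its green cover until it lies fully home. Then fasten it with both black wing studs: push each one in against its spring and, holding it in, turn it a quarter turn clockwise so that it latches and stays locked when you let go. Leave the tube rack, the tape roll, the lens pot and the sample box where they are.

Things in the scene. Friction and masses are not known exactly. Their poses are not given: they have to be found in the camera images.
- shaker: White laboratory tube shaker, fixed to the bench, 280 (x) x 440 (y) x 104 mm high to its deck; origin under its centre, -x side (control strip) towards the robot, y to its left, z up. Right half of its top: gear compartment with the green cover. Left half, 50 to 210 mm left of the centre: platform, top 135 mm above the bench, with the tube rack on it.
- cover (a joint): Hinge of the green cover, rad: 0 = fully home (its top level, 110 mm above the bench), positive = free edge raised, at most 0.9. A friction hinge (0.45 N m) holds the 0.35 kg cover at any angle; 2 to 4 N downwards near its free edge lower it. Free edge towards the robot.
- cover_hinge (a point): Middle of the cover's hinge line, 107 mm above the bench; axes turn with the cover: y along the hinge line (= the shaker's y), z out of its top face; raising it turns it about +y. The panel runs along -x: 180 mm to its free edge (from 5 to 185 mm off the hinge line), 200 mm wide, 6 mm thick, with a pull lip 4 mm thick, 60 mm wide, 10 mm tall standing on the middle of its free edge.
- cover_push (a point): Bare point on the middle line of the cover's top face, 120 mm from the hinge line and 3 mm above it, midway between left and right stud; z points out of the top face. A good place to push the cover down.
- stud_left (a point): Centre of the left stud's black wing head, on the cover 155 mm from the hinge line, 70 mm left of its middle. Wing 34 mm long (this x), 10 mm thick (this y: pinch here), 18 mm tall (9 mm above and below this point), on a steel disc 26 mm wide, 5 mm thick; z out of the cover. 136 mm above the bench with cover home, stud out. Frame turns with the wing. Nothing else within 30 mm of its axis.
- stud_right (a point): The same for the right stud, 70 mm to the right of the cover's middle.
- stud_left_turn (a joint): Turn of the left stud, rad: 0 = open (wing at right angles to the hinge line), grows clockwise seen from above to 1.571 = locked (wing parallel to the hinge line, in line with two white marks on the cover), its stop. Pushed in it turns easily (under 0.05 N m); not pushed in, with the cover home, its cross pin stands in a slot and it turns only about 0.1 rad.
- stud_left_push (a joint): How far the left stud is pushed in, m: 0 = out, 0.0115 = fully in. Spring: 3 N out, 9 N fully in. From 0.009 on the cross pin clears the slot and the stud can turn. Let go at locked it springs back to 0.006 as the pin drops into its notch (found from within about 0.15 rad); then it neither turns nor comes out unless pushed in again.
- stud_right_turn (a joint): The same as stud_left_turn for the right stud (it too locks clockwise).
- stud_right_push (a joint): The same as stud_left_push for the right stud.
- tube_rack: Loose white rack with stoppered glass tubes standing on the shaker's platform, 140 x 96 mm, 160 mm tall with its tubes; origin under its centre. Leave alone.
- tape_roll: Loose roll of cream masking tape lying flat, 110 mm across, 25 mm high; origin under its centre. Leave alone.
- lens_pot: Loose clear viewing pot with a grey lens cap, 47 mm square, 50 mm high; origin under its centre. Leave alone.
- sample_box: Loose clear lidded box, 168 x 118 mm, 62 mm high; origin under its centre. Leave alone.

How it is judged:
On the way:
1. the cover lies home with both studs still open (value of joint cover below 0.03 rad and value of joint each of stud_left_turn, stud_right_turn below 0.4 rad), for 0.2 s.
At the end, for the whole second after the job is handed in: The cover is home (within 0.03 rad), both studs are turned past 1.4 rad and latched: sprung back into the locking notch, 4 to 7.8 mm in; the tube rack, tape roll, lens pot and sample box stand within 30 mm of where they were, the rack upright (value of joint cover below 0.03 rad and value of joint each of stud_left_turn, stud_right_turn above 1.4 rad and value of joint stud_left_push between 0.004 and 0.0078 m and value of joint stud_right_push between 0.004 and 0.0078 m and distance of each of tube_rack, tape_roll, lens_pot, sample_box from where it was at the start of the episode below 0.03 m and angle between tube_rack's own z axis and vertical below 0.2 rad); the robot touches nothing.
It fails at once if the tube rack, tape roll, lens pot or sample box is pushed more than 30 mm or the rack is tipped (distance of any of tube_rack, tape_roll, lens_pot, sample_box from where it was at the start of the episode above 0.03 m or angle between tube_rack's own z axis and vertical above 0.3 rad).
It fails at once if with the cover home, a stud is forced round without being pushed in ((value of joint cover below 0.03 rad and value of joint stud_left_turn between 0.4 and 1.2 rad and value of joint stud_left_push below 0.006 m) or (value of joint cover below 0.03 rad and value of joint stud_right_turn between 0.4 and 1.2 rad and value of joint stud_right_push below 0.006 m)).
It also fails if it takes over 59 s, if anything falls off the work surface, if the arm or the gripper's body presses on something with over 40 N, if the wrist force passes 120 N, or if a joint passes its speed limit or range.

### The arm

A 6-joint arm with a two-finger parallel gripper is mounted at the origin on the work surface. World frame = base frame: x ahead of the robot, y to its left, z up, the work surface at z = 0. Lengths are in m, angles in rad, forces in N, time in s.
With the tool pointing down it reaches from about 0.35 to 0.725 m from the base axis. Payload 6 kg.
Tool frame: the origin (TCP) lies on the front face of the gripper's body, between the roots of the fingers; the fingertips stand 73 mm ahead of it and the grasp point (between the pads) lies 54 mm ahead of it (finger_overhang is the distance from the TCP to the fingertips, in m); z points along the fingers, y is the line along which they close (so a half turn about z gives the same grasp; the last joint's range is limited). The gripper opens to 85 mm and grips with 20 to 120 N. Pads are 22 mm wide; open, the fingers measure 114 mm over their backs; the gripper's body (76 mm by 85 mm) begins 54 mm behind the grasp point. The pads swing forward as they close: fully open they stand 13 mm farther back than shut.
Start: joints at [-0.831, 0.04, 0.085, 0, -1.615, -0.334], TCP at [0.237, -0.551, 0.304] pointing down, gripper open.
Joint ranges: [-2.56, 2.56], [-1.29, 2.01], [-1.08, 1.49], [-3.29, 1.98], [-2.81, -0.18], [-2.99, 2.99]. Speed limits (rad/s): [2.57, 2.57, 3.01, 3.14, 3.14, 3.14].

### API

Orientations are given as [roll, pitch, yaw] about the fixed x, y, z axes, in that order (R = Rz(yaw) Ry(pitch) Rx(roll)).
In Python, from workcell import move_to, servo_line, set_joints, move_gripper, sleep, ik, read_state, read_camera, camera_info, Unreachable, sign_off, finger_overhang gives the robot as it stands. Calls block until the motion is done:
- move_to(position, orientation): joint-space move of the TCP to a pose.
- servo_line(position, rotation=None, speed=0.15): straight line of the TCP; rotation=None keeps the orientation; speed is the mean speed in m/s.
- set_joints(angles): joint-space move.
- move_gripper(opening, newtons=None): opening from 0.0 (shut) to 1.0 (fully open); newtons is the grip in N (None keeps the last); returns when the fingers have stopped.
- sleep(seconds).
- ik(position, orientation): joint angles nearest the present ones, or None.
- read_state(): the state.
- read_camera(name): name is "scene" or "top"; returns the picture (480x640x3 uint8, blue, green, red); there is no depth.
- camera_info(name): a dict with "fx", "fy", "cx", "cy" (pixels), "dist_coeffs" ([k1, k2, p1, p2, k3] as OpenCV has them; the pictures are not rectified), "origin" and "attitude" of the camera in the world. Camera axes: x right, y down, z forward; pixel columns grow to the right and rows downward; lengths in m; the calibration is good to about 2 mm. A picture is of the moment at which its call begins. camera_info takes no time and is no camera call.
A pose or a line that the arm cannot do raises Unreachable and nothing moves.
- sign_off(): hands the job in; it is judged then, once.
The state is a dict: "time": time; "qpos": joint angles; "qvel": joint speeds; "tau": joint torques, N m; "eef_pos": TCP position; "ee_rot": TCP orientation; "ft_force": force on the tool from outside, world axes, zero at the start; "ft_torque": the same for the moment, N m; "gripper_width": opening from 0.0 (shut) to 1.0 (fully open); "grip_force": force on a finger pad.
Only numpy, scipy, OpenCV 4.12 (cv2) and the standard library are available. Lean on these libraries where they do the work, as an engineer would, in place of code of your own. Each camera call takes 0.05 s, during which the arm holds its last target. There are 200 camera calls.

## Working session

There is one attempt and no reset: what is moved stays moved. The work goes in short steps, each a Python script; the robot and the scene stay as the last script left them, time stands still between calls to the robot, and variables do not carry over. Pictures are saved under pics/ and viewed, at most 10 in all, crops included, and the job is handed in when it is done.

```bash
mkdir -p pics; ls; python3 - <<'E'
from workcell import *
import cv2,json
for n in("scene","top"):
    cv2.imwrite(f"pics/{n}0.png",read_camera(n)); print(n,camera_info(n))
s=read_state(); print(s['time'],s['eef_pos'],s['ee_rot'],s['ft_force'],finger_overhang)
E
```

```text
pics
scene {'fx': 581.2237268663463, 'fy': 581.2237268663463, 'cx': 314.36695631301745, 'cy': 236.79066568570897, 'dist_coeffs': array([0.00847855, 0.        , 0.        , 0.        , 0.        ]), 'origin': array([1.35045008, 0.44111545, 1.15762243]), 'attitude': array([-2.45854941e+00, -2.32671586e-04,  1.96430379e+00])}
top {'fx': 603.0363149055898, 'fy': 603.0363149055898, 'cx': 322.3294340801991, 'cy': 239.68047027871805, 'dist_coeffs': array([-0.0896005,  0.       ,  0.       ,  0.       ,  0.       ]), 'origin': array([0.19940378, 0.07118424, 1.79499222]), 'attitude': array([-2.93002488e+00, -1.39060488e-03, -1.51743956e+00])}
0.1 [ 0.23686582 -0.55106716  0.30297791] [ 3.13998790e+00 -1.57783699e-04 -2.73571749e+00] [ 0.79081006 -0.04533952  0.43872594] 0.0726
```

View pics/scene0.png

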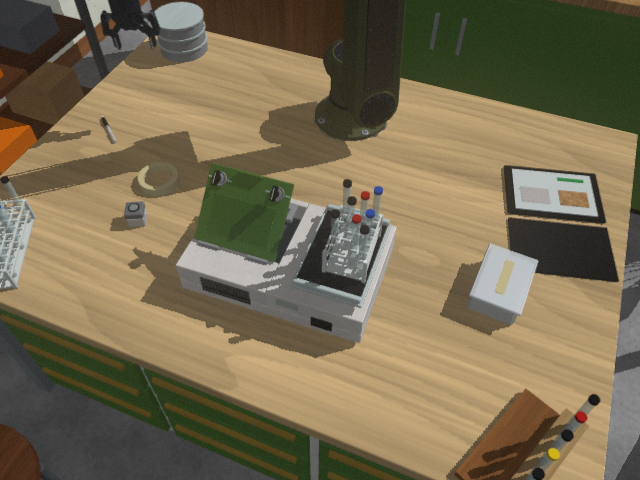

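View pics/top0.png

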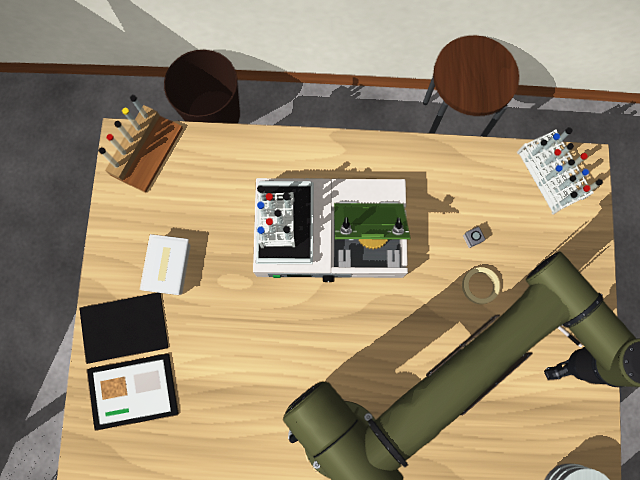

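The scene view shows the shaker centrally, with its cover raised (about 195–295, 165–260) and the rack on the platform. In the top view the deck spans about (254,179)–(407,279), and the studs are near (347,226) and (398,226). I'll zoom in for exact corners.

```bash
python3 - <<'E'
import cv2
i=cv2.imread("pics/top0.png")[160:300,240:440]
cv2.imwrite("pics/topz.png",cv2.resize(i,None,fx=4,fy=4,interpolation=cv2.INTER_CUBIC))
E
cat > h.py <<'E'
import numpy as np, cv2
from scipy.spatial.transform import Rotation as R
from workcell import *
def cam(n):
    c=camera_info(n); K=np.array([[c['fx'],0,c['cx']],[0,c['fy'],c['cy']],[0,0,1]])
    return K,np.array(c['dist_coeffs']),np.array(c['origin']),R.from_euler('xyz',c['attitude']).as_matrix()
def plane(n,px,z):
    K,d,o,A=cam(n)
    u=cv2.undistortPoints(np.array(px,float).reshape(-1,1,2),K,d).reshape(-1,2)
    r=np.c_[u,np.ones(len(u))]@A.T
    return o+r*((z-o[2])/r[:,2])[:,None]
def proj(n,P):
    K,d,o,A=cam(n)
    return cv2.projectPoints((np.atleast_2d(P)-o)@A,np.zeros(3),np.zeros(3),K,d)[0].reshape(-1,2)
E
```

```text
(no output)
```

View pics/topz.png

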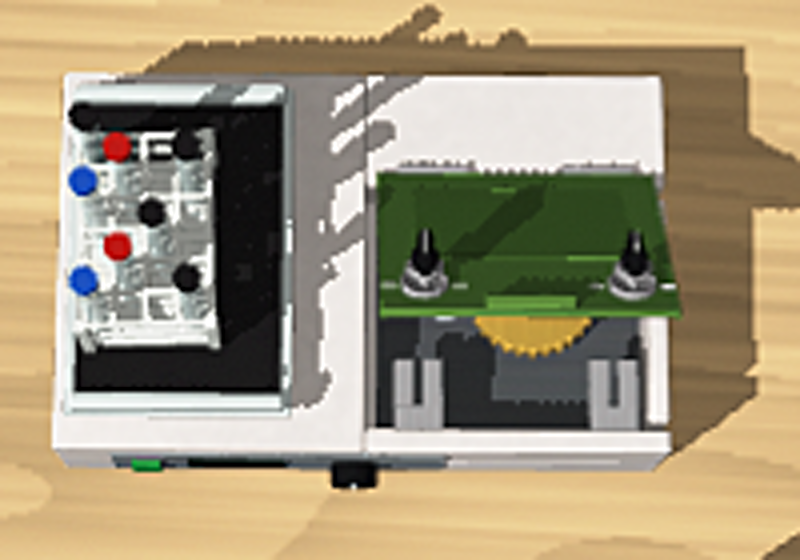

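Deck corners in the zoom are (64,74), (662,76), (670,452) and (54,449). The cover's hinge corners are (376,172) and (658,174), its free corners (382,317) and (682,316), and the wing tips are near (427,232) and (635,232). Next I'll fit the pose.

```bash
cat > fit.py <<'E'
from h import *
from scipy.optimize import least_squares
z=lambda p:(240+(p[0]+.5)/4-.5,160+(p[1]+.5)/4-.5)
deck=np.array([[.14,.22,.104],[.14,-.22,.104],[-.14,-.22,.104],[-.14,.22,.104]])
dpx=np.array([z(p) for p in[(64,74),(662,76),(670,452),(54,449)]])
print(plane('top',dpx,.104).round(4).tolist())
cov=np.array([[-.005,.1,.003],[-.005,-.1,.003],[-.185,.1,-.003],[-.185,-.1,-.003],[-.155,.07,.038],[-.155,-.07,.038]])
cpx=np.array([z(p) for p in[(376,172),(658,174),(382,317),(682,316),(427,232),(635,232)]])
cs=np.array([[-.185,.1,.003],[-.185,-.1,.003]]); spx=np.array([(294,183),(207,168)])
def T(p,P): return P@R.from_euler('z',p[2]).as_matrix().T+[p[0],p[1],0]
def res(p,full=False):
    Ry=R.from_euler('y',p[5]).as_matrix()
    H=lambda P:T(p,P@Ry.T+[p[3],p[4],.107])
    a=proj('top',T(p,deck))-dpx; b=proj('top',H(cov))-cpx; c=proj('scene',H(cs))-spx
    r=np.vstack([a,b,c]); return r if full else r.ravel()
f=least_squares(res,[.7,0,0,.1,-.1,.8],loss='soft_l1')
print(f.x.round(4)); print(res(f.x,True).round(2).tolist())
p=f.x
for th in(0,p[5]):
    for n,q in dict(hinge=[0,0,0],push=[-.12,0,.003],L=[-.155,.07,.029],Rr=[-.155,-.07,.029],lip=[-.183,0,.013]).items():
        print(round(th,2),n,T(p,R.from_euler('y',th).apply(q)+[p[3],p[4],.107]).round(4))
E
python3 fit.py
```

```text
[[0.7364, 0.2938, 0.104], [0.7586, -0.1451, 0.104], [0.4795, -0.1575, 0.104], [0.4583, 0.2794, 0.104]]
[ 0.6083  0.0676  0.0515  0.0639 -0.1102  0.7952]
[[-0.24, -0.12], [-0.06, -0.26], [0.65, -0.05], [-0.27, 0.4], [0.25, 0.13], [-1.24, -0.16], [-0.19, -1.28], [0.26, -0.87], [-0.11, 0.88], [0.59, 1.02], [-1.98, 2.03], [2.49, -4.33]]
0 hinge [ 0.6777 -0.0392  0.107 ]
0 push [ 0.5579 -0.0454  0.11  ]
0 L [0.5193 0.0227 0.136 ]
0 Rr [ 0.5265 -0.1171  0.136 ]
0 lip [ 0.495  -0.0486  0.12  ]
0.8 hinge [ 0.6777 -0.0392  0.107 ]
0.8 push [ 0.596  -0.0434  0.1948]
0.8 L [0.5864 0.0262 0.238 ]
0.8 Rr [ 0.5936 -0.1136  0.238 ]
0.8 lip [ 0.559  -0.0453  0.2468]
```

```bash
python3 - <<'E'
from h import *
for y in(.0515,.0515-np.pi,.0515-np.pi/2,.0515+np.pi/2,.0515+np.pi):
  for P in([.5193,.0227,.2],[.5265,-.1171,.2],[.57,-.045,.32]):
    q=ik(P,[np.pi,0,y]); print(round(y,2),P,None if q is None else np.round(q,2))
E
```

```text
0.05 [0.5193, 0.0227, 0.2] [ 0.43 -0.16 -0.3   0.   -1.44  1.19]
0.05 [0.5265, -0.1171, 0.2] [ 0.15 -0.11 -0.25  0.   -1.43  1.47]
0.05 [0.57, -0.045, 0.32] [ 0.27 -0.03  0.04  0.   -1.64  1.35]
-3.09 [0.5193, 0.0227, 0.2] [ 0.43 -0.16 -0.3  -0.   -1.44 -1.95]
-3.09 [0.5265, -0.1171, 0.2] [ 0.15 -0.11 -0.25 -0.   -1.43 -1.67]
-3.09 [0.57, -0.045, 0.32] [ 0.27 -0.03  0.04 -0.   -1.64 -1.79]
-1.52 [0.5193, 0.0227, 0.2] [ 0.43 -0.16 -0.3   0.   -1.44 -0.38]
-1.52 [0.5265, -0.1171, 0.2] [ 0.15 -0.11 -0.25  0.   -1.43 -0.1 ]
-1.52 [0.57, -0.045, 0.32] [ 0.27 -0.03  0.04  0.   -1.64 -0.22]
1.62 [0.5193, 0.0227, 0.2] [ 0.43 -0.16 -0.3   0.   -1.44  2.76]
1.62 [0.5265, -0.1171, 0.2] None
1.62 [0.57, -0.045, 0.32] [ 0.27 -0.03  0.04  0.   -1.64  2.92]
3.19 [0.5193, 0.0227, 0.2] [ 0.43 -0.16 -0.3  -0.   -1.44 -1.95]
3.19 [0.5265, -0.1171, 0.2] [ 0.15 -0.11 -0.25 -0.   -1.43 -1.67]
3.19 [0.57, -0.045, 0.32] [ 0.27 -0.03  0.04 -0.   -1.64 -1.79]
```

```bash
python3 - <<'E'
from h import *
move_gripper(0.0,40)
move_to([.575,-.045,.36],[np.pi,0,.0515]); s=read_state(); print(s['time'],s['eef_pos'],s['ft_force'])
a=read_camera('scene');b=read_camera('top')
cv2.imwrite("pics/m1.png",np.hstack([a[0:400,80:480],b[100:500,170:570]][:2]) if 0 else np.hstack([a[:380,100:500],b[100:480,180:580]]))
E
```

```text
3.0583 [ 0.57493514 -0.04564441  0.35996609] [-0.28636776  0.0067876  -0.18416723]
```

View pics/m1.png

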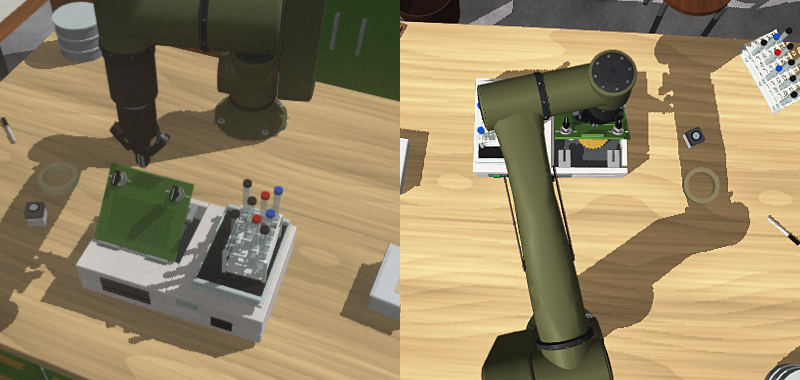

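The wrist link passes well above the rack, and the closed fingertips are over the cover at about (140,158) in the left half. Now I'll press the cover down along its arc.

```bash
cat >> h.py <<'E'
X0=np.array([.6083,.0676,0]); PSI=.0515; HX=[.0639,-.1102,.107]
def world(q,th=0): return R.from_euler('z',PSI).apply(R.from_euler('y',th).apply(q)+HX)+X0
E
python3 - <<'E'
from h import *
D=[0,0,finger_overhang]
rot=[np.pi,0,PSI]
for th in [.85,.7,.55,.4,.25,.12,.05]:
    servo_line(world([-.14,0,.003],th)+D,rot,speed=.12)
    s=read_state(); print(th,round(s['time'],2),s['ft_force'].round(1))
P=world([-.14,0,.003],0)+D
for k in range(0,8):
    servo_line(P+[0,0,.004-.0015*k],rot,speed=.05)
    s=read_state(); print(k,round(s['time'],2),s['eef_pos'][2].round(4),s['ft_force'].round(1))
    if s['ft_force'][2]>15: break
servo_line(P+[0,0,.16],rot,speed=.3)
# off to the side for a clear top view
print(read_state()['time'])
E
```

```text
0.85 3.92 [ 0.7 -0.3  0.5]
0.7 4.25 [0.5 0.2 0.1]
0.55 4.58 [-0.8 -0.5  0.5]
0.4 4.9 [ 0.5 -0.1  0.4]
0.25 5.22 [-0.3 -0.1  1. ]
0.12 5.53 [-0.3  1.  -0.4]
0.05 5.78 [-0.9  0.3  0.8]
0 6.03 0.1867 [-0.  -0.6  0.5]
1 6.28 0.1851 [-0.2  0.1 -0.8]
2 6.53 0.1835 [ 0.4 -0.2 -0.3]
3 6.78 0.1828 [-0.9 -0.   3.9]
4 7.03 0.1827 [-5.1  1.2 11.6]
5 7.28 0.1826 [-8.8  2.6 15.7]
7.9667
```

```bash
python3 - <<'E'
from h import *
move_to([.40,-.17,.30],[np.pi,0,PSI]); move_gripper(.45)
s=read_state(); print(s['time'])
a=read_camera('scene');b=read_camera('top'); cv2.imwrite("pics/s2.png",a);cv2.imwrite("pics/t2.png",b)
for n in('scene','top'):
  print(proj(n,[world([-.155,y,z]) for y in(.07,-.07) for z in (.038,)]+[world([-.185,y,.003]) for y in(.1,-.1)]).round(1).tolist())
u,v=proj('scene',world([-.12,0,.003])).astype(int)[0]; c=a[v-75:v+75,u-100:u+100]
cv2.imwrite("pics/c2.png",cv2.resize(c,None,fx=4,fy=4,interpolation=cv2.INTER_CUBIC)); print(u-100,v-75)
E
```

```text
9.2
[[285.6, 202.6], [231.4, 188.2], [302.1, 206.8], [227.1, 186.9]]
[[345.0, 252.8], [395.1, 252.9], [334.0, 265.5], [404.5, 265.6]]
153 140
```

View pics/c2.png

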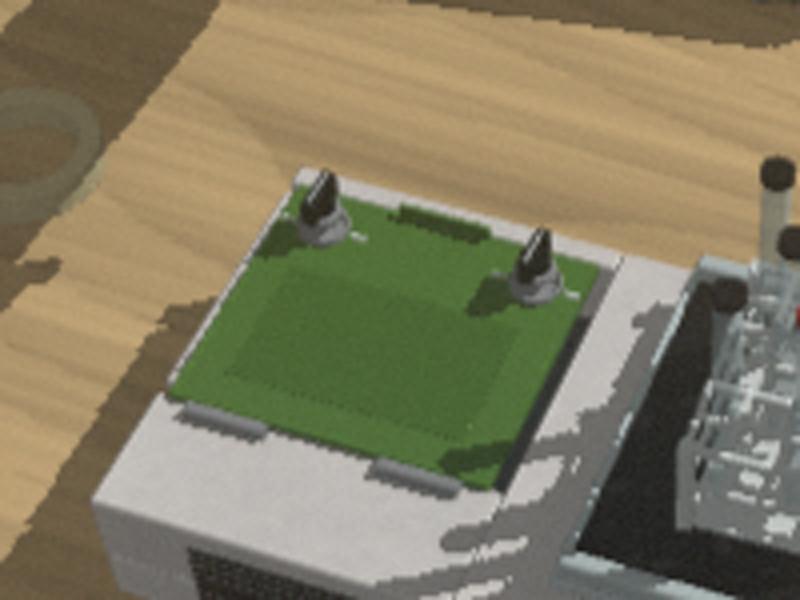

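View pics/t2.png

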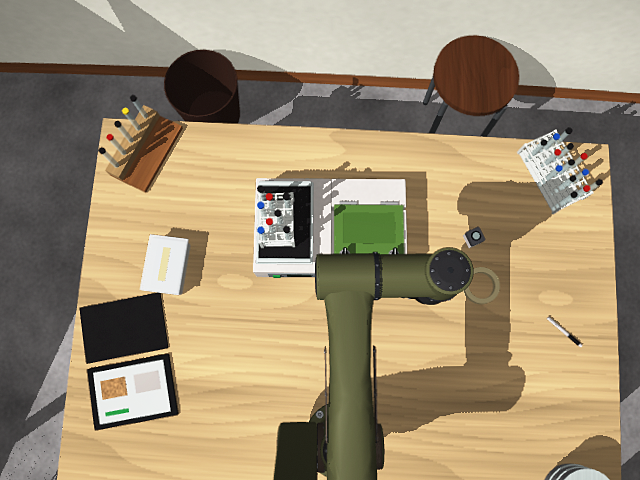

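The cover is closed and flush, and both wings still point across the hinge line. In the crop the studs are at (541,245) and (325,187), about 2 px from my prediction. I'll refine the stud positions from their disc and wing pixels.

```bash
python3 - <<'E'
from h import *
print(plane('scene',[[153+536.5/4-.4,140+285/4-.4],[153+324.5/4-.4,140+227/4-.4]],.127).round(4))
print(world([-.155,.07,.029]).round(4),world([-.155,-.07,.029]).round(4))
a=cv2.imread('pics/s2.png'); b=cv2.imread('pics/t2.png')
for n,im,boxes in(('scene',a,[(276,194,300,218),(222,180,246,204)]),('top',b,[(336,242,354,255),(386,242,404,255)])):
  for x0,y0,x1,y1 in boxes:
    c=im[y0:y1,x0:x1].astype(int); m=(c.max(2)<60); v,u=np.nonzero(m)
    print(n,m.sum(),'mean',u.mean()+x0,v.mean()+y0,'u',u.min()+x0,u.max()+x0,'v',v.min()+y0,v.max()+y0)
# predicted outline of wing box
for y in(.07,-.07):
  W=np.array([world([-.155+i,y+j,.029+k]) for i in(-.017,.017) for j in(-.005,.005) for k in(-.009,.009)])
  for n in('scene','top'):
    q=proj(n,W); print(n,'pred mean',q.mean(0).round(1),q.min(0).round(1),q.max(0).round(1))
E
```

```text
[[ 0.5277  0.0288  0.127 ]
 [ 0.5341 -0.1091  0.127 ]]
[0.5194 0.0228 0.136 ] [ 0.5266 -0.1171  0.136 ]
scene 52 mean 286.0769230769231 205.32692307692307 u 282 289 v 198 210
scene 50 mean 232.34 190.64 u 228 236 v 184 195
top 43 mean 345.2093023255814 252.34883720930233 u 336 353 v 247 254
top 35 mean 394.7714285714286 252.2 u 386 403 v 247 254
scene pred mean [285.7 205.2] [280.9 197.1] [290.4 213.3]
top pred mean [344.9 253.4] [342.9 246.8] [346.8 260. ]
scene pred mean [231.8 190.8] [226.5 182.9] [237.  198.7]
top pred mean [394.8 253.5] [392.5 246.9] [397.1 260.1]
```

```bash
cat >> h.py <<'E'
def st(t=''):
    s=read_state(); print(t,round(s['time'],2),s['eef_pos'].round(4),s['ft_force'].round(1),s['ft_torque'].round(2),'w',round(float(s['gripper_width']),3),'g',round(float(s['grip_force']),1)); return s
E
python3 - <<'E'
from h import *
for z in(.287,.45,.5,.55,.6,.65): print(z,proj('scene',[.575,-.045,z]).round(0).tolist())
P=world([-.155,.07,.029]); rot=[np.pi,0,PSI]
move_to([P[0],P[1],.29],rot); st('above')
servo_line([P[0],P[1],.204],rot,speed=.12); st('down')
move_gripper(.2,40); st('pre')
move_gripper(0.,40); st('grip')
E
```

```text
0.287 [[243.0, 166.0]]
0.45 [[235.0, 105.0]]
0.5 [[233.0, 83.0]]
0.55 [[230.0, 60.0]]
0.6 [[226.0, 35.0]]
0.65 [[223.0, 7.0]]
above 10.21 [0.5193 0.0225 0.2901] [ 0.3 -0.4 -0.7] [-0.08 -0.02 -0.03] w 0.45 g 0.0
down 11.07 [0.5198 0.0226 0.205 ] [ 0.2 -0.5 -0.7] [ 0.04 -0.01  0.05] w 0.448 g 0.0
pre 11.42 [0.5195 0.0228 0.2044] [ 0.8 -0.3  0. ] [0.02 0.01 0.02] w 0.203 g 0.0
grip 11.64 [0.5195 0.0228 0.2043] [-1.   1.   2.6] [ 0.24  0.26 -0.01] w 0.104 g 42.2
```

```bash
python3 - <<'E'
from h import *
P=world([-.155,.07,.029]); rot=[np.pi,0,PSI]
for d in(.003,.006,.009,.010,.011,.012):
    servo_line([P[0],P[1],.2043-d],rot,speed=.05); s=st(d)
    if s['ft_force'][2]>16: break
E
```

```text
0.003 11.89 [0.5195 0.0228 0.2016] [-0.3  0.7  4.3] [ 0.43  0.6  -0.09] w 0.103 g 42.5
0.006 12.14 [0.5195 0.0228 0.1988] [-1.9  1.8  5. ] [ 0.51  0.78 -0.06] w 0.104 g 42.7
0.009 12.39 [0.5195 0.0228 0.1961] [-4.4  1.7  7.3] [ 0.55  1.12 -0.  ] w 0.101 g 42.9
0.01 12.64 [0.5195 0.0228 0.1952] [-4.   1.2  7.1] [ 0.57  1.21 -0.1 ] w 0.107 g 42.9
0.011 12.89 [0.5195 0.0228 0.1944] [-4.   1.   7.4] [ 0.6   1.28 -0.04] w 0.102 g 43.0
0.012 13.14 [0.5195 0.0228 0.1934] [-4.3  2.4  7.9] [ 0.64  1.42 -0.07] w 0.103 g 43.0
```

```bash
python3 - <<'E'
from h import *
P=world([-.155,.07,.029]); z=.1918
servo_line([P[0],P[1],z],[np.pi,0,PSI],speed=.05); st('in')
for a in np.linspace(0,1.6,9)[1:]:
    servo_line([P[0],P[1],z],[np.pi,0,PSI-a]); s=st(round(a,2))
    if abs(s['ft_torque'][2])>1.2: print('stop');break
print(s['ee_rot'])
E
```

```text
in 13.39 [0.5195 0.0228 0.193 ] [-3.8  2.4  8.8] [ 0.59  1.43 -0.07] w 0.109 g 43.1
0.2 13.74 [0.5195 0.0228 0.193 ] [-3.8  2.4  8.6] [ 0.55  1.43 -0.  ] w 0.102 g 43.1
0.4 14.09 [0.5195 0.0228 0.193 ] [-3.5  2.5  8.9] [ 0.51  1.43 -0.01] w 0.102 g 43.1
0.6 14.44 [0.5195 0.0227 0.193 ] [-3.5  1.2  8.7] [0.44 1.44 0.04] w 0.102 g 43.1
0.8 14.79 [0.5195 0.0227 0.193 ] [-3.8  0.9  7.8] [0.46 1.48 0.04] w 0.106 g 43.1
1.0 15.14 [0.5194 0.0227 0.193 ] [-4.4  1.1  7.5] [ 0.44  1.55 -0.01] w 0.103 g 43.1
1.2 15.49 [0.5194 0.0227 0.193 ] [-5.   2.   8.1] [ 0.44  1.55 -0.02] w 0.104 g 43.1
1.4 15.84 [0.5194 0.0227 0.193 ] [-4.1  1.2  8.2] [ 0.42  1.56 -0.08] w 0.1 g 43.1
1.6 16.19 [0.5194 0.0227 0.193 ] [-3.8  0.4  8.4] [0.33 1.61 0.34] w 0.1 g 43.2
[-3.14100241e+00 -4.22781670e-04 -1.54786861e+00]
```

```bash
python3 - <<'E'
from h import *
P=world([-.155,.07,.029]); Q=world([-.155,-.07,.029]); rot=[np.pi,0,PSI]
servo_line([P[0],P[1],.1968],[np.pi,0,PSI-1.58],speed=.03); st('eased')
move_gripper(.45); st('open')
servo_line([P[0],P[1],.29],[np.pi,0,PSI-1.58],speed=.2)
a=read_camera('scene'); c=a[165:240,200:310]
cv2.imwrite('pics/s3.png',cv2.resize(c,None,fx=7,fy=7,interpolation=cv2.INTER_CUBIC))
move_to([Q[0],Q[1],.29],rot); st('above')
servo_line([Q[0],Q[1],.204],rot,speed=.12)
move_gripper(0.,40); st('grip')
E
```

```text
eased 16.51 [0.5194 0.0227 0.1976] [-3.3  1.3  6.7] [0.26 1.12 0.08] w 0.101 g 42.8
open 16.9 [0.5193 0.0227 0.1963] [ 0.2  0.8 -0.2] [0.01 0.04 0.02] w 0.452 g 0.0
above 19.19 [ 0.5266 -0.1169  0.2897] [-0.6  0.9 -0.5] [ 0.03  0.03 -0.01] w 0.45 g 0.0
grip 20.43 [ 0.5269 -0.117   0.2049] [-1.   2.2  2.3] [ 0.41  0.17 -0.11] w 0.102 g 44.7
```

View pics/s3.png

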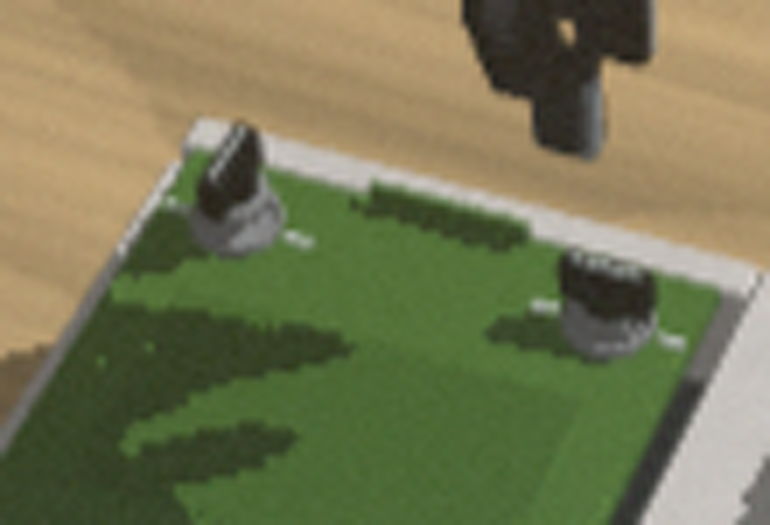

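The left stud at (605,300) is in line with its white marks and sits lower, so it is locked. The right stud gets the same treatment.

```bash
python3 - <<'E'
from h import *
P=world([-.155,-.07,.029]); rot=[np.pi,0,PSI]
for z in(.200,.196,.194,.193,.192,.1915):
    servo_line([P[0],P[1],z],rot,speed=.05); s=st(z)
    if s['ft_force'][2]>20: break
if s['eef_pos'][2]<.1942 and s['ft_force'][2]>6.5:
    for a in np.linspace(0,1.6,9)[1:]:
        servo_line([P[0],P[1],z],[np.pi,0,PSI-a]); s=st(round(a,2))
        if abs(s['ft_torque'][2])>1.2: print('stop');break
    else:
        servo_line([P[0],P[1],.1968],[np.pi,0,PSI-1.58],speed=.03); st('eased')
        move_gripper(.45); st('open')
        servo_line([P[0],P[1],.29],[np.pi,0,PSI-1.58],speed=.2)
        move_to([.40,-.17,.32],[np.pi,0,PSI]); st('away')
        a=read_camera('scene'); c=a[165:240,200:310]
        cv2.imwrite('pics/s4.png',cv2.resize(c,None,fx=7,fy=7,interpolation=cv2.INTER_CUBIC))
E
```

```text
0.2 20.68 [ 0.5269 -0.117   0.2006] [-0.7  1.7  4.3] [ 0.57  0.16 -0.05] w 0.103 g 45.0
0.196 20.93 [ 0.5269 -0.117   0.1969] [-0.6  3.1  6.7] [ 0.78  0.42 -0.01] w 0.101 g 45.2
0.194 21.18 [ 0.5269 -0.117   0.1952] [-1.3  2.1  7.7] [ 0.86  0.6  -0.05] w 0.102 g 45.3
0.193 21.43 [ 0.5269 -0.117   0.1944] [-3.3  2.4  7.6] [ 0.86  0.71 -0.05] w 0.105 g 45.4
0.192 21.68 [ 0.5269 -0.117   0.1935] [-1.8  3.8  8.1] [ 0.93  0.72 -0.06] w 0.099 g 45.5
0.1915 21.93 [ 0.5269 -0.1171  0.1934] [-1.8  2.8  9.8] [ 1.01  1.07 -0.09] w 0.101 g 45.6
0.2 22.27 [ 0.5269 -0.1172  0.1934] [-2.9  1.3  9.7] [ 0.7   1.02 -0.06] w 0.101 g 45.6
0.4 22.62 [ 0.5268 -0.1174  0.1934] [-2.6  0.8 10.3] [ 0.45  1.07 -0.  ] w 0.097 g 45.6
0.6 22.98 [ 0.5268 -0.1175  0.1934] [-3.5  0.4  9.7] [ 0.29  1.05 -0.01] w 0.104 g 45.6
0.8 23.32 [ 0.5267 -0.1177  0.1934] [-3.3 -0.6  9.5] [ 0.08  1.25 -0.02] w 0.106 g 45.6
1.0 23.68 [ 0.5266 -0.1178  0.1934] [-4.6  0.2 10.5] [-0.12  1.43 -0.  ] w 0.098 g 45.6
1.2 24.02 [ 0.5264 -0.1179  0.1934] [-5.3 -0.4 10.4] [-0.14  1.69 -0.02] w 0.099 g 45.7
1.4 24.38 [ 0.5262 -0.118   0.1934] [-5.6 -0.7 10.2] [-0.19  1.97  0.03] w 0.101 g 45.7
1.6 24.73 [ 0.5261 -0.118   0.1933] [-5.6 -1.4 11.4] [-0.17  2.23  0.33] w 0.106 g 45.9
eased 25.05 [ 0.5261 -0.1179  0.1977] [-3.6 -1.4  6. ] [-0.64  1.34  0.07] w 0.105 g 45.2
open 25.44 [ 0.5265 -0.117   0.1963] [ 0.9  0.2 -0.5] [ 0.05  0.01 -0.03] w 0.451 g 0.0
away 27.53 [ 0.4001 -0.1699  0.3195] [ 0.  -0.4  0.5] [-0.02 -0.05 -0.05] w 0.452 g 0.0
```

View pics/s4.png

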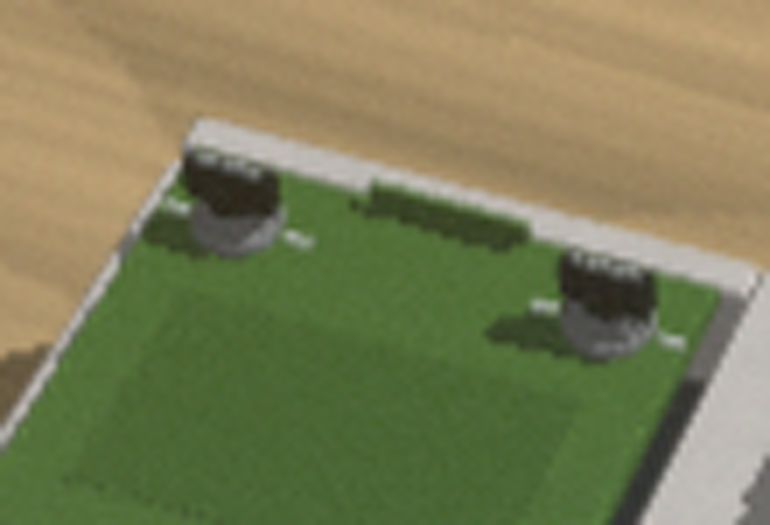

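Both wings now line up with their marks. I'll check how deep they sit against the predicted wing projection before handing in.

```bash
python3 - <<'E'
from h import *
a=read_camera('scene')
for (x0,y0,x1,y1),y in (((276,194,300,218),.07),((222,180,246,204),-.07)):
    m=a[y0:y1,x0:x1].max(2)<60; v,u=np.nonzero(m); print('obs',u.mean()+x0,v.mean()+y0,v.min()+y0,v.max()+y0,u.min()+x0,u.max()+x0)
    for d in(0,.006,.0095):
        W=np.array([world([-.155+i,y+j,.029-d+k]) for i in(-.005,.005) for j in(-.017,.017) for k in(-.009,.009)])
        q=proj('scene',W); print(d,q.mean(0).round(1),q.min(0).round(1),q.max(0).round(1))
E
```

```text
obs 286.0833333333333 206.47222222222223 202 210 280 292
0 [285.7 205.2] [278.1 199.4] [293.3 211. ]
0.006 [285.8 206.9] [278.2 201.1] [293.3 212.7]
0.0095 [285.9 207.8] [278.3 202.1] [293.4 213.6]
obs 232.768115942029 192.02898550724638 188 195 226 239
0 [231.8 190.8] [224.1 185.1] [239.5 196.5]
0.006 [232.1 192.5] [224.4 186.8] [239.7 198.2]
0.0095 [232.3 193.5] [224.6 187.8] [239.9 199.1]
```

```bash
python3 -c "
from workcell import *
print(sign_off())"
```

```text
the job is handed in; nothing more can be done
None
```

The cover is lowered home, both wing studs are pushed in and turned to their stops in line with the white marks, and the job is handed in; the last picture puts each stud roughly 4–6 mm in, and I saw no verdict.

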